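# Sort the cell-culture bench after a microscope session

### The job

Sort the culture things on the bench to where each kind belongs: lay one flask flat in each bay of the shallow steel tray, in line with the bay (cap to either side); stand one jar upright in each well of the white rack; and set the covered dish flat in the middle of the round stage, within its ring. Keep the dish level on the way, and leave the two amber bottles standing where they are.

Things in the scene. Friction and masses are not known exactly. Their poses are not given: they have to be found in the camera images.
- flask_a_center (a point): small cell-culture flask lying flat: pale whitish translucent plastic, rectangular body 62 long, 44 wide, 24 high, with a round orange screw cap 21 across at one end, 88 mm long overall. Point at mid length of the whole, mid width, half-way up (12 mm above its underside): x along the flask towards the cap (cap spans x = 24..44 mm, body x = -44..18 mm), y across it, z up. 45 g or so; identical to the other flask.
- flask_b_center (a point): small cell-culture flask lying flat: pale whitish translucent plastic, rectangular body 62 long, 44 wide, 24 high, with a round orange screw cap 21 across at one end, 88 mm long overall. Point at mid length of the whole, mid width, half-way up (12 mm above its underside): x along the flask towards the cap (cap spans x = 24..44 mm, body x = -44..18 mm), y across it, z up. 45 g or so; identical to the other flask.
- jar_a_center (a point): round screw-cap sample jar standing upright, 36 mm diameter, 60 mm tall, straight sided: white with an orange cap (top 16 mm). Point on its axis half-way up (30 mm above its underside), z up. 60 g or so; identical to the other jar.
- jar_b_center (a point): round screw-cap sample jar standing upright, 36 mm diameter, 60 mm tall, straight sided: white with an orange cap (top 16 mm). Point on its axis half-way up (30 mm above its underside), z up. 60 g or so; identical to the other jar.
- dish_center (a point): round covered culture dish lying flat, pale whitish translucent plastic, 55 mm diameter, 14 mm high. Point at its centre (7 mm above its underside), z up. 30 g or so.
- amber_a_center (a point): bystander: amber glass dropper bottle standing loose on the bench, 25 mm diameter, 58 mm tall, narrow neck and black collar. Point on its axis half-way up. Stays where it is.
- amber_b_center (a point): bystander: amber glass dropper bottle standing loose on the bench, 25 mm diameter, 58 mm tall, narrow neck and black collar. Point on its axis half-way up. Stays where it is.
- flask_tray: fixed shallow steel tray, 196 x 116 mm, with two equal bays side by side for flasks. Origin at the centre of its underside; x along its 196 mm length, y across, z up. Floor top at z = 4 mm; rim and middle rib 5 mm high above the floor and 3 mm thick. Bay centres at x = +48 and x = -48 mm, y = 0; each bay is 93 mm along x by 110 mm along y, so a flask lies in it with its length along the tray's y, cap to either side.
- jar_rack: fixed white plastic rack block, 166 x 86 x 12 mm, with two round wells for jars. Origin at the centre of its underside; x along its 166 mm length, z up. Well centres at x = +40 and x = -40 mm, y = 0; wells are 56 mm across, 8 mm deep (grey floor at z = 4 mm, top face at z = 12 mm).
- dish_stage: fixed round dark metal stage (a low plinth), 104 mm diameter, flat top at z = 20 mm, with a flat bright ring 68 to 84 mm across drawn on it around the middle (no relief) and a small black stub on its side. Origin at the centre of its underside, z up.

How it is judged:
By the outcome, as a careful person would: the job done as asked, in the order asked, and still so for the second after the job is handed in, with the robot touching nothing.
It also fails if it takes over 128 s, if anything falls off the work surface, if the arm or the gripper's body presses on something with over 40 N, if the wrist force passes 120 N, or if a joint passes its speed limit or range.

### The arm

A 6-joint arm with a two-finger parallel gripper is mounted at the origin on the work surface. World frame = base frame: x ahead of the robot, y to its left, z up, the work surface at z = 0. Lengths are in mm, angles in rad, forces in N, time in s.
With the tool pointing down it reaches from about 275 to 1000 mm from the base axis. Payload 8.4 kg.
Tool frame: the origin (TCP) lies midway between the tips of the shut fingers; the grasp point (between the pads) lies 19 mm behind it; z points along the fingers, y is the line along which they close (so a half turn about z gives the same grasp; the last joint's range is limited). The gripper opens to 85 mm and grips with 20 to 120 N. Pads are 22 mm wide; open, the fingers measure 114 mm over their backs; the gripper's body (76 mm by 85 mm) begins 54 mm behind the grasp point. The pads swing forward as they close: fully open they stand 13 mm farther back than shut.
Start: joints at [-0.002, 0.353, 1.633, -0, 1.155, -0.002], TCP at [625.002, -0, 231.281] pointing down, gripper open.
Joint ranges: [-2.63, 2.63], [-0.92, 2.1], [0.06, 2.66], [-1.3, 4.44], [0, 2.69], [-3.02, 3.02]. Speed limits (rad/s): [2.22, 2.22, 2.79, 3.14, 3.14, 3.14].

### API

Orientations are given as [roll, pitch, yaw] about the fixed x, y, z axes, in that order (R = Rz(yaw) Ry(pitch) Rx(roll)).
In Python, from rig import r, imaging gives the robot as it stands. The module is installed in compiled form; this text tells all that it offers.
- The arm moves only by the tool arm_command, never from a script. Its argument "deltas" is a list of rows, each an object of numbers: "hand": the finger opening in mm, from 0 to 85.4; "tx", "ty", "tz": the shift along the tool's x, y, z in mm; "wx", "wy", "wz": the turn, a rotation vector about the tool's x, y, z in rad. A call has 1 to 8 rows; each row shifts and turns the commanded pose from where the row before left it, along the tool's axes as they then stand; what a row does not reach is not made up. A row lasts 1/8 s, in which the tool goes at most 62.5 mm and 10.7 degrees, less where a joint would pass 70% of its speed; a pose out of reach is approached as far as the arm can. A call with a gripper value outside its range is refused whole. The fingers move at their own pace and stop on an object; "squeeze" is the grip in N (left out, the last holds). Time passes only in rows, so rows that do not move let the fingers close. It gives the time, the measured TCP pose, the force, the opening and the grip force at its end, in the units of the state.
- r.sense(): the state, without advancing time (a new reading comes with each control period).
- imaging.grab_frame(name): name is "scene" or "side" or "wrist"; returns a dict with "image" (420x560x3 uint8, red, green, blue), "mtx" (3x3 intrinsics, pixels), "world_to_cam" (4x4, takes a point from world to camera coordinates). Camera axes: x right, y up, looking along -z (the intrinsics and any distortion apply to the point x, -y, -z); pixel columns grow to the right and rows downward; lengths in mm; the calibration is good to about 2 mm. A picture is of the moment at which its call begins. There is no depth.
- r.sign_off(): hands the job in; it is judged then, once.
The state is a dict: "clock": time; "qpos": joint angles; "qvel": joint speeds; "joint_efforts": joint torques, N m; "eef_pos": TCP position; "tcp_rot": TCP orientation; "contact_force": force on the tool from outside, world axes, zero at the start; "wrist_torque": the same for the moment, N m; "opening": opening from 0.0 (shut) to 1.0 (fully open); "grasp_force": force on a finger pad.
Only numpy, scipy, OpenCV 4.12 (cv2) and the standard library are available. Lean on these libraries where they do the work, as an engineer would, in place of code of your own. Each camera call takes 0.05 s, during which the arm holds its last target. There are 200 camera calls.

## Working session

There is one attempt and no reset: what is moved stays moved. The work goes in short steps, Python scripts to look and compute and a tool call to move; the robot and the scene stay as the last step left them, time stands still between calls to the robot, and variables do not carry over. Pictures are saved under pics/ and viewed, at most 16 in all, crops included, and the job is handed in when it is done.

Besides the shell and the picture viewer there is one more tool, called after ">>>" in YAML: its name, and indented under it one key for each argument. arm_command: Moves the arm, as the interface text tells. Its arguments: {"type":"object","properties":{"deltas":{"type":"array"},"squeeze":{"type":"number"}},"required":["deltas"]}

```bash
mkdir -p pics; ls; python3 - <<'E'
from rig import r, imaging
import cv2,numpy as np
print(r.sense())
for n in("scene","side","wrist"):
    f=imaging.grab_frame(n); cv2.imwrite(f"pics/{n}0.png",f["image"][:,:,::-1]); print(n,f["mtx"].tolist(),np.round(f["world_to_cam"],3).tolist(),[k for k in f])
E
```

```text
pics
{'clock': 0.0, 'qpos': array([-2.39522687e-03,  3.53654937e-01,  1.63413718e+00,  2.55261490e-05,
        1.15520567e+00, -2.38912931e-03]), 'qvel': array([ 0.00074917, -0.00067165,  0.00068719,  0.00017956,  0.00052218,
       -0.00069839]), 'joint_efforts': array([-2.03471049e-03, -6.05236173e+01, -3.42063046e+01, -2.62302356e-04,
        9.48130677e-03,  3.61521288e-06]), 'eef_pos': array([6.24519638e+02, 1.21384270e-02, 2.30556141e+02]), 'tcp_rot': array([-3.14018757e+00, -2.66957969e-05,  1.57077989e+00]), 'contact_force': array([-0.37996597, -0.88960352,  0.13899123]), 'wrist_torque': array([-0.01376704, -0.02063758,  0.0587327 ]), 'grasp_force': 0.0, 'opening': 1.0046838880273226}
scene [[419.6503411601919, 0.0, 283.4651115840445], [0.0, 419.6503411601919, 213.1681081674179], [0.0, 0.0, 1.0]] [[-0.112, 0.994, -0.014, 45.675], [-0.603, -0.057, 0.796, 248.311], [0.79, 0.097, 0.606, -1445.117], [0.0, 0.0, 0.0, 1.0]] ['image', 'mtx', 'world_to_cam']
side [[501.7432148669961, 0.0, 279.48169866499], [0.0, 501.7432148669961, 213.12656715140358], [0.0, 0.0, 1.0]] [[0.732, -0.681, 0.002, -345.708], [0.464, 0.501, 0.73, -252.028], [-0.498, -0.534, 0.684, -894.665], [0.0, 0.0, 0.0, 1.0]] ['image', 'mtx', 'world_to_cam']
wrist [[341.38423953203454, 0.0, 281.0921276497685], [0.0, 341.38423953203454, 210.39460329499263], [0.0, 0.0, 1.0]] [[1.0, 0.0, -0.002, -623.931], [-0.001, 0.957, -0.291, 36.914], [0.001, 0.291, 0.957, -379.199], [0.0, 0.0, 0.0, 1.0]] ['image', 'mtx', 'world_to_cam']
```

View pics/scene0.png

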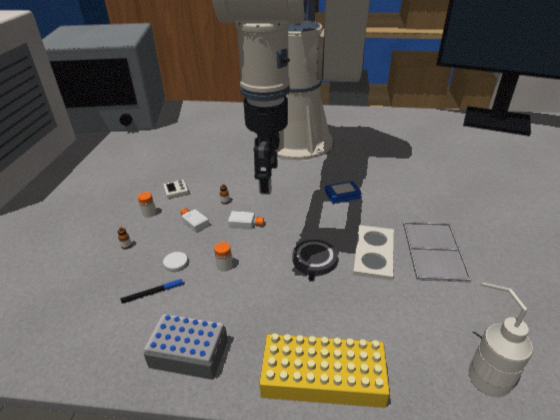

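View pics/side0.png

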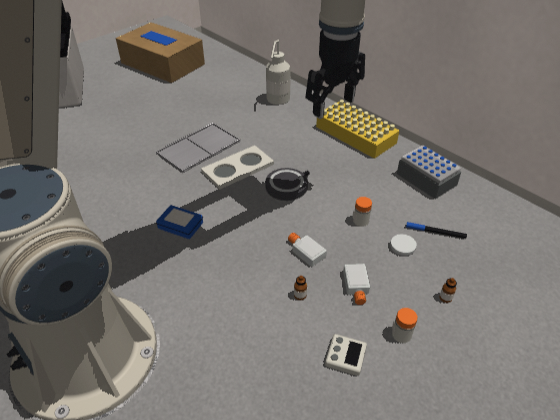

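View pics/wrist0.png

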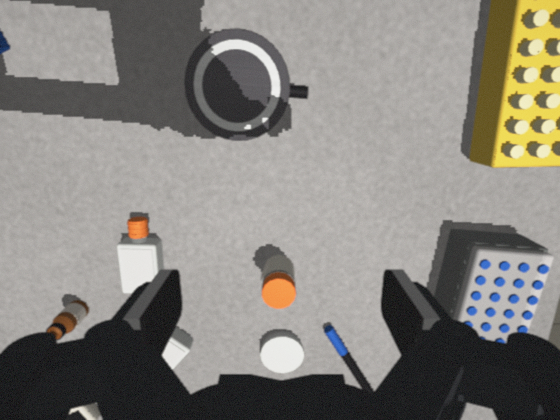

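The scene view shows the flasks at (193,219) and (243,220), jars at (147,204) and (223,256), dish at (175,261), ambers at (224,194) and (124,237), stage at (315,256), rack at (375,250) and tray at (435,250). The side view shows all of them too. The wrist view has the stage at (238,83), one flask at (140,262), a jar at (278,285) and the dish at (282,352).

```bash
cat > h.py <<'E'
from rig import r, imaging
import cv2, numpy as np
def grab(n):
    f=imaging.grab_frame(n); W=np.array(f["world_to_cam"]); K=np.array(f["mtx"])
    return dict(im=f["image"],K=K,R=W[:3,:3],t=W[:3,3],C=-W[:3,:3].T@W[:3,3],n=n)
def ray(f,p):
    d=np.array([(p[0]-f["K"][0,2])/f["K"][0,0],-(p[1]-f["K"][1,2])/f["K"][1,1],-1.]); d=f["R"].T@d
    return d/np.linalg.norm(d)
def cast(f,p,z):
    d=ray(f,p); return (f["C"]+d*(z-f["C"][2])/d[2])
def proj(f,P):
    c=f["R"]@np.array(P,float)+f["t"]; return f["K"][0,0]*c[0]/-c[2]+f["K"][0,2], f["K"][1,1]*-c[1]/-c[2]+f["K"][1,2]
def tri(f,p,g,q):
    a,b=ray(f,p),ray(g,q); s=np.linalg.lstsq(np.c_[a,-b],g["C"]-f["C"],rcond=None)[0]
    A,B=f["C"]+s[0]*a,g["C"]+s[1]*b; return (A+B)/2,np.linalg.norm(A-B)
def hsv(f): return cv2.cvtColor(f["im"],cv2.COLOR_RGB2HSV)
def orange(f): return cv2.inRange(hsv(f),(4,185,130),(16,255,255))
def white(f,v=180): return cv2.inRange(hsv(f),(0,0,v),(179,45,255))
def blobs(m,amin=25):
    n,l,s,c=cv2.connectedComponentsWithStats(m)
    return [(c[i],s[i][4],s[i][:4],l==i) for i in range(1,n) if s[i][4]>=amin]
def mm(f,mask,z):
    """mask outline cast onto plane z -> minAreaRect in world xy"""
    c=max(cv2.findContours(mask.astype(np.uint8),cv2.RETR_EXTERNAL,cv2.CHAIN_APPROX_NONE)[0],key=cv2.contourArea)
    return np.array([cast(f,p,z)[:2] for p in c[:,0]],np.float32)
E
python3 - <<'E'
from h import *
np.set_printoptions(precision=1,suppress=True)
for n in("scene","side","wrist"):
    f=grab(n); print(n,"C",f["C"])
    for c,a,s,l in blobs(orange(f),12): print(" or",c,a,"z12",cast(f,c,12)[:2],"z52",cast(f,c,52)[:2])
    for c,a,s,l in blobs(white(f),60):
        if a<6000: print(" wh",c,a,s,"z14",cast(f,c,14)[:2],"z24",cast(f,c,24)[:2])
E
```

```text
scene C [1296.1  109.4  678.5]
 or [143.7 196.5] 83 z12 [ 387.6 -394.3] z52 [ 442.1 -364.1]
 or [183.5 210.5] 21 z12 [ 440.7 -263.5] z52 [ 492.  -241.1]
 or [259.  220.5] 42 z12 [464.  -56.7] z52 [513.9 -46.8]
 or [221.4 248.1] 140 z12 [ 576.9 -128.9] z52 [ 620.1 -114.6]
 wh [ 9.1 14.2] 159 [ 0 11 27 11] z14 [-1737.3 -2232.6] z24 [-1691.7 -2197.4]
 wh [293.5 152.3] 172 [278 149  32   7] z14 [104.6  -1.4] z24 [122.6   0.3]
 wh [175.2 187.4] 92 [164 180  23  15] z14 [ 338.2 -319.5] z24 [ 352.6 -313. ]
 wh [194.3 217. ] 216 [183 210  24  16] z14 [ 468. -226.] z24 [ 480.5 -221. ]
 wh [240.6 216.4] 217 [229 211  24  12] z14 [ 454.  -106.6] z24 [ 466.6 -103.3]
 wh [374.7 250.8] 1036 [354 226  40  50] z14 [553.7 230.3] z24 [564.9 228.5]
 wh [174.5 259.5] 286 [163 252  24  16] z14 [ 627.8 -226.6] z24 [ 637.9 -221.6]
 wh [517.2 298.6] 60 [509 288  18  22] z14 [671.3 510.2] z24 [680.7 504.2]
 wh [515.6 326.7] 255 [504 318  24  18] z14 [743.9 484.5] z24 [752.2 478.8]
 wh [505.9 347. ] 602 [486 329  46  31] z14 [792.8 452.4] z24 [800.4 447.2]
side C [ -75.1 -586.6  796.1]
 or [363.5 202.3] 126 z
[... 2429 characters left out ...]
8.5] 111 [404 258  14  22] z14 [ 773.3 -104. ] z24 [769.2 -99. ]
 wh [190.4 266.5] 69 [185 261  16  12] z14 [ 519.5 -101.7] z24 [522.4 -96.8]
 wh [325.8 292.7] 62 [320 286  12  13] z14 [ 677.3 -135.8] z24 [ 675.9 -129.9]
 wh [275.4 312.3] 88 [262 308  25  13] z14 [ 617.5 -162.5] z24 [ 617.7 -155.8]
 wh [300.4 321.2] 146 [289 313  26  18] z14 [ 647.9 -174.9] z24 [ 647.2 -167.9]
 wh [372.1 330.8] 335 [350 318  41  37] z14 [ 736.4 -188.5] z24 [ 733.2 -181.1]
 wh [281.5 354.9] 1312 [259 337  46  40] z14 [ 624.9 -224.3] z24 [ 624.9 -216. ]
 wh [174.5 352.9] 468 [163 338  27  31] z14 [ 490.2 -221.4] z24 [ 494.  -213.2]
 wh [ 83.1 412.5] 122 [ 70 407  25  13] z14 [ 358.9 -317.3] z24 [ 366.3 -306.3]
```

>>> arm_command:
  deltas:
    - {"tx": 38, "ty": -11, "tz": -12, "hand": 85}
    - {"tx": 38, "ty": -11, "tz": -12}
    - {"tx": 38, "ty": -11, "tz": -12}
    - {"tx": 38, "ty": -11, "tz": -12}
    - {"tx": 38, "ty": -11, "tz": -12}
    - {"tx": 38, "ty": -11, "tz": -12}
    - {"tx": 0}

```text
schema error: expected keys hand, tx, ty, tz, wx, wy, wz
```

```bash
python3 - <<'E'
from h import *
f=grab("wrist"); cv2.imwrite("pics/wrist1.png",f["im"][:,:,::-1]); np.save("w1.npy",f,allow_pickle=True); print(r.sense()["eef_pos"],f["C"])
for n in("scene","side"): np.save(n+"1.npy",grab(n),allow_pickle=True)
E
```

```text
[6.24916797e+02 3.11800601e-02 2.31087675e+02] [624.6921785   75.32801651 372.87355755]
```

View pics/wrist1.png

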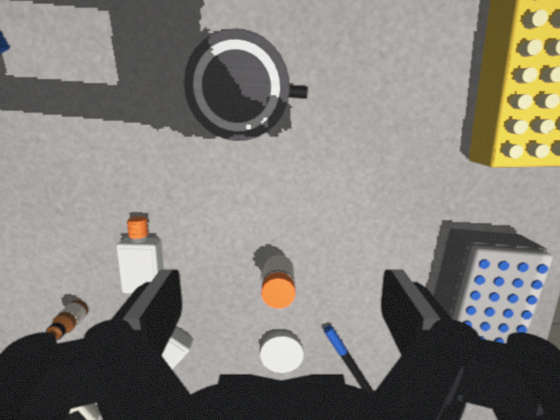

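The move was refused because every row needs all the keys, so this is the same view as before. I'll send it again with full rows.

>>> arm_command:
  deltas:
    - {"hand": 85, "tx": 38, "ty": -11, "tz": -12, "wx": 0, "wy": 0, "wz": 0}
    - {"hand": 85, "tx": 38, "ty": -11, "tz": -12, "wx": 0, "wy": 0, "wz": 0}
    - {"hand": 85, "tx": 38, "ty": -11, "tz": -12, "wx": 0, "wy": 0, "wz": 0}
    - {"hand": 85, "tx": 38, "ty": -11, "tz": -12, "wx": 0, "wy": 0, "wz": 0}
    - {"hand": 85, "tx": 38, "ty": -11, "tz": -12, "wx": 0, "wy": 0, "wz": 0}
    - {"hand": 85, "tx": 38, "ty": -11, "tz": -12, "wx": 0, "wy": 0, "wz": 0}
    - {"hand": 85, "tx": 0, "ty": 0, "tz": 0, "wx": 0, "wy": 0, "wz": 0}

```text
clock: 1.32
eef_pos: [558.7, 230.4, 304.4]
tcp_rot: [3.14, -0.001, 1.574]
contact_force: [1.1, -0.6, 0.2]
opening: 0.994
grasp_force: 0.0
```

```bash
python3 - <<'E'
from h import *
f=grab("wrist"); cv2.imwrite("pics/wrist2.png",f["im"][:,:,::-1]); print(r.sense()["eef_pos"],f["C"])
for n in("wrist","scene","side"): np.save(n+"1.npy",grab(n),allow_pickle=True)
E
```

```text
[558.82302092 228.96837632 303.6720825 ] [558.05165675 305.58356303 446.30931792]
```

View pics/wrist2.png

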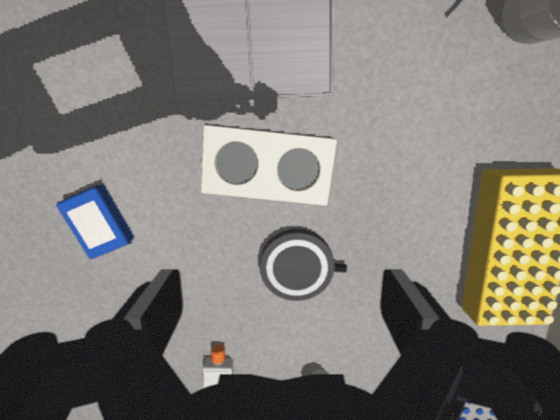

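The wrist view shows rack wells at (237,162) and (298,169), the stage ring at (297,265), and the tray with its rib near column 250 and right edge at 331. The tray's far end is cut off. I'll move 100 mm further in +y, which gives a second viewpoint as well.

>>> arm_command:
  deltas:
    - {"hand": 85, "tx": 40, "ty": -10, "tz": 0, "wx": 0, "wy": 0, "wz": 0}
    - {"hand": 85, "tx": 40, "ty": -10, "tz": 0, "wx": 0, "wy": 0, "wz": 0}
    - {"hand": 85, "tx": 40, "ty": -10, "tz": 0, "wx": 0, "wy": 0, "wz": 0}
    - {"hand": 85, "tx": 0, "ty": 0, "tz": 0, "wx": 0, "wy": 0, "wz": 0}

```text
clock: 2.02
eef_pos: [528.7, 349.2, 302.6]
tcp_rot: [-3.141, 0.0, 1.572]
contact_force: [0.9, -0.0, -0.3]
opening: 0.997
grasp_force: 0.0
```

```bash
python3 - <<'E'
from h import *
np.set_printoptions(precision=1,suppress=True)
g=grab("wrist"); np.save("wrist2.npy",g,allow_pickle=True); cv2.imwrite("pics/wrist3.png",g["im"][:,:,::-1])
f=np.load("wrist1.npy",allow_pickle=True).item()
print(g["C"])
C={}
for k,v in((0,f),(1,g)):
    for c,a,s,l in blobs(white(v,150),300):
        if a>9000: continue
        m=(l*255).astype(np.uint8); 
        P=mm(v,m,12); rc=cv2.minAreaRect(P)
        P2=mm(v,m,20); rc2=cv2.minAreaRect(P2)
        print(k,c,a,s,"z12",np.array(rc[0]),np.array(rc[1]),rc[2],"z20",np.array(rc2[0]),np.array(rc2[1]))
        cs,h=cv2.findContours(m,cv2.RETR_CCOMP,cv2.CHAIN_APPROX_NONE)
        for q,hh in zip(cs,h[0]):
            if hh[3]>=0 and cv2.contourArea(q)>200:
                Q=np.array([cast(v,p,12)[:2] for p in q[:,0]],np.float32); e=cv2.fitEllipse(Q); print("   hole z12",np.array(e[0]),np.array(e[1]), np.array(cv2.fitEllipse(q)[0]))
E
```

```text
[528.4 424.5 444.4]
0 [26.9 10.3] 1215 [ 0  0 81 32] z12 [281.  414.3] [101.8  27.6] 18.1257381439209 z20 [286.1 412.3] [99.9 27.1]
0 [87.9 73.6] 4938 [ 33  34 110  79] z12 [329.9 340.1] [113.   61.6] 17.504682540893555 z20 [334.2 339.4] [111.   60.4]
0 [ 90.7 223.3] 1257 [ 67 200  48  47] z12 [303.4 153.1] [42.1 56.9] 22.90896987915039 z20 [308.1 155.9] [41.3 55.9]
0 [297.  265.6] 1046 [266 238  62  57] z12 [581.1  89.8] [85.8 85.6] 47.20103454589844 z20 [580.6  93.8] [84.2 84. ]
   hole z12 [581.   89.8] [69.1 69.6] [296.8 266.5]
0 [ 85.7 413.1] 389 [ 68 404  34  16] z12 [ 239.7 -168.2] [54.4 30.9] 0.1269930601119995 z20 [ 245.6 -159.5] [53.4 30.3]
1 [37.  26.6] 2590 [  0   0 101  73] z12 [249.6 520.2] [149.6  47.8] 29.722990036010742 z20 [254.8 518.4] [146.8  46.9]
1 [98.7 88.6] 4438 [ 48  46 103  87] z12 [309.8 443.9] [109.1  59.3] 28.826887130737305 z20 [313.8 443.6] [107.1  58.2]
1 [118.7 296.8] 431 [104 285  30  28] z12 [299.5 160.5] [42.1 32.9] 23.04261589050293 z20 [303.7 165.3] [41.3 32.3]
1 [316.7 340.2] 821 [288 317  58  49] z12 [581.6  87.7] [85.5 85. ] 51.6712532043457 z20 [580.7  93.9] [84.  83.4]
   hole z12 [581.6  87.3] [69.5 70.4] [316.5 341.3]
1 [ 85.6 413. ] 393 [ 68 404  34  16] z12 [209.  -47.3] [54.4 30.8] 0.1848774552345276 z20 [214.9 -38.6] [53.4 30.3]
```

View pics/wrist3.png

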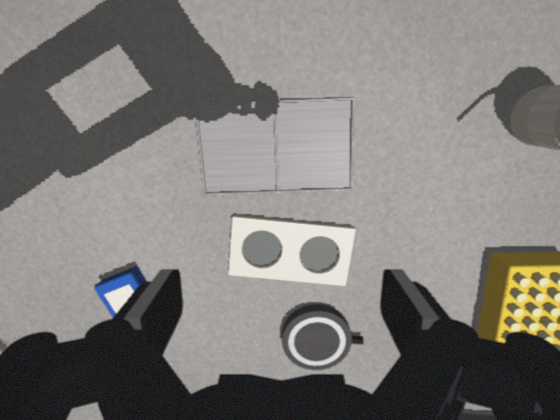

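```bash
python3 - <<'E'
from h import *
np.set_printoptions(precision=1,suppress=True)
f=np.load("wrist1.npy",allow_pickle=True).item(); g=np.load("wrist2.npy",allow_pickle=True).item()
W={}
for k,v,(x0,y0,x1,y1) in((0,f,(195,118,345,212)),(1,g,(222,208,362,292))):
    m=np.zeros((420,560),np.uint8); H=hsv(v)
    m[y0:y1,x0:x1]=cv2.inRange(H,(0,0,185),(179,90,255))[y0:y1,x0:x1]
    b=max(blobs(m),key=lambda b:b[1]); m=(b[3]*255).astype(np.uint8)
    rc=cv2.minAreaRect(mm(v,m,12)); print("rack",k,b[1],np.array(rc[0]),np.array(rc[1]),rc[2])
    cs,h=cv2.findContours(m,cv2.RETR_CCOMP,cv2.CHAIN_APPROX_NONE)
    for q,hh in zip(cs,h[0]):
        if hh[3]>=0 and cv2.contourArea(q)>300:
            Q=np.array([cast(v,p,12)[:2] for p in q[:,0]],np.float32); e=cv2.fitEllipse(Q); print("  well",np.array(e[0]),np.array(e[1])); W.setdefault(k,[]).append(cv2.fitEllipse(q)[0])
for a,b in zip(sorted(W[0]),sorted(W[1])): print("tri well",tri(f,a,g,b))
for z in (4,9): print("tray z",z,[cast(g,p,z)[:2] for p in((352,98),(351,188),(277,190.5),(205,193))], "w1",[cast(f,p,z)[:2] for p in((330,93),(252,95))])
print("tri corner",tri(f,(330,93),g,(351,188)))
x0,y0=190,85
cv2.imwrite("pics/crop1.png",cv2.resize(g["im"][85:205,185:365,::-1],None,fx=4,fy=4,interpolation=cv2.INTER_CUBIC))
E
```

```text
rack 0 5902 [540.9 232.4] [ 87.  167.6] 84.12130737304688
  well [580.9 228.8] [56.7 57.2]
  well [501.5 236.9] [56.6 57. ]
rack 1 4686 [541.1 232.5] [ 87.2 167.6] 84.10348510742188
  well [580.9 229.1] [56.9 57.7]
  well [501.5 237.2] [56.8 57.5]
tri well (array([501.4, 237.3,  11.1]), np.float64(0.0667946371023087))
tri well (array([581. , 229.2,  11.1]), np.float64(0.008931287568278606))
tray z 4 [array([614.8, 434.7]), array([620.5, 321.6]), array([522.7, 318. ]), array([427. , 314.4])] w1 [array([618.3, 320.4]), array([522.8, 317.8])]
tray z 9 [array([613.8, 434.5]), array([619.4, 322.8]), array([522.7, 319.2]), array([428.2, 315.7])] w1 [array([617.6, 320.2]), array([523.2, 317.6])]
tri corner (array([619.8, 320.8,   1.4]), np.float64(2.417028472767932))
```

View pics/crop1.png

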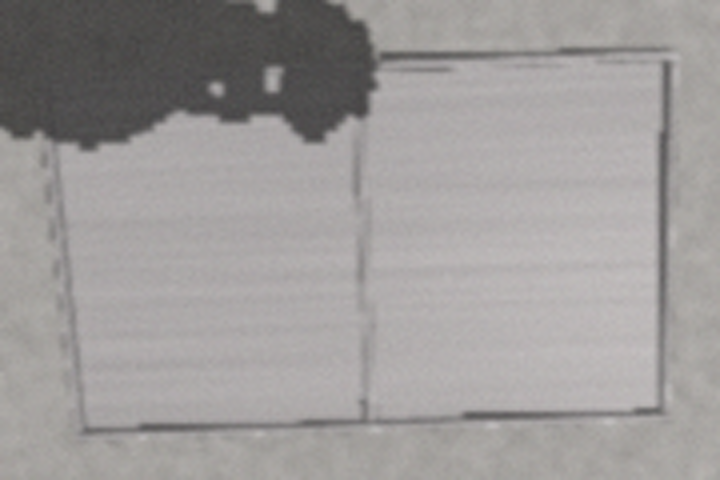

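The crop shows the tray's rim corners at about (352,98), (351,188) and (205,193), with the rib foot at (277,190). That puts the tray centre near (520.8,375) at a yaw of 0.042, so the bays are at (568.8,377) and (472.8,373). The wells are at (501.5,237) and (581,229), and the stage at (580.7,93.9). Sizes and heights match the text. Next is flask A.

>>> arm_command:
  deltas:
    - {"hand": 85, "tx": -56, "ty": -8, "tz": 14, "wx": 0, "wy": 0, "wz": 0}
    - {"hand": 85, "tx": -56, "ty": -8, "tz": 14, "wx": 0, "wy": 0, "wz": 0}
    - {"hand": 85, "tx": -56, "ty": -8, "tz": 14, "wx": 0, "wy": 0, "wz": 0}
    - {"hand": 85, "tx": -56, "ty": -8, "tz": 14, "wx": 0, "wy": 0, "wz": 0}
    - {"hand": 85, "tx": -56, "ty": -8, "tz": 14, "wx": 0, "wy": 0, "wz": 0}
    - {"hand": 85, "tx": -56, "ty": -8, "tz": 14, "wx": 0, "wy": 0, "wz": 0}
    - {"hand": 85, "tx": -56, "ty": -8, "tz": 14, "wx": 0, "wy": 0, "wz": 0}
    - {"hand": 85, "tx": -56, "ty": -8, "tz": 14, "wx": 0, "wy": 0, "wz": 0}

```text
clock: 3.08
eef_pos: [463.8, -103.2, 191.0]
tcp_rot: [3.141, 0.001, 1.569]
contact_force: [0.4, -0.4, -0.6]
opening: 0.99
grasp_force: 0.0
```

```bash
python3 - <<'E'
from h import *
np.set_printoptions(precision=2,suppress=True)
g=grab("wrist"); np.save("wrist3.npy",g,allow_pickle=True); cv2.imwrite("pics/wrist4.png",g["im"][:,:,::-1])
s=r.sense(); print(s["eef_pos"],s["tcp_rot"],g["C"])
for c,a,b,l in blobs(orange(g),60): print("or",c,a,b,cast(g,c,12)[:2])
for c,a,b,l in blobs(white(g,170),400):
    rc=cv2.minAreaRect(mm(g,l,24)); print("wh",c,a,b,np.array(rc[0]),np.array(rc[1]),rc[2])
S=np.load("scene1.npy",allow_pickle=True).item();D=np.load("side1.npy",allow_pickle=True).item()
print("amber",tri(S,(224,195),D,(301,288)),tri(S,(124.5,238),D,(449,290)))
E
```

```text
[ 461.91 -108.18  189.38] [-3.14  0.    1.57] [463.67 -27.8  332.83]
or [263.21 325.99] 166 [255 317  20  19] [ 443.79 -257.96]
wh [382.63  56.47] 598 [355  31  51  50] [545.68   9.77] [33.21 36.78] 31.660856246948242
wh [293.25 209.44] 58725 [ 48  48 512 328] [ 483.95 -148.51] [484.11 330.39] 13.201090812683105
wh [533.42 267.69] 460 [511 254  47  32] [ 716.82 -183.89] [24.39 54.06] 62.468631744384766
wh [184.31 366.07] 610 [163 344  43  46] [ 355.89 -303.08] [22.69 61.98] 27.253734588623047
amber (array([ 374.05, -167.44,   22.45]), np.float64(0.93672138126926)) (array([ 578.39, -365.82,   25.09]), np.float64(1.435324116099396))
```

View pics/wrist4.png

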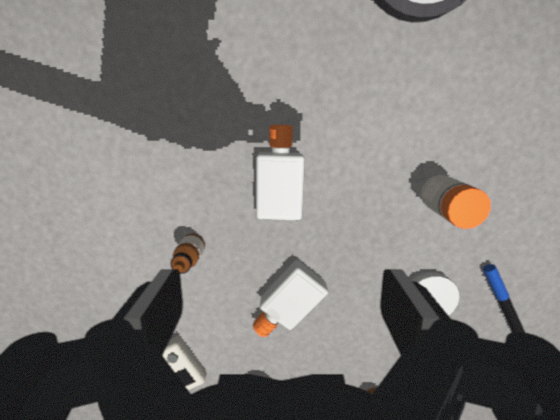

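Flask A's body is at (280,186) with its cap at (280,135). Flask B's body is at (294,297) with its cap at (264,326). The threshold was too loose, so I'll tighten it and measure from the two wrist views.

```bash
cat >> h.py <<'E'
def flasks(g,v=205,z=24):
    out=[]
    for c,a,b,l in blobs(white(g,v),500):
        rc=cv2.minAreaRect(mm(g,l,z))
        if 30<min(rc[1])<60 and 45<max(rc[1])<80: out.append((c,np.array(rc[0]),np.array(rc[1]),rc[2]))
    return out
E
python3 - <<'E'
from h import *
np.set_printoptions(precision=2,suppress=True)
g=np.load("wrist3.npy",allow_pickle=True).item()
f=grab("wrist")
for v in (g,f):
    print(v["C"])
    for o in flasks(v): print(o)
w1=np.load("w1.npy",allow_pickle=True).item()
for o in flasks(w1,205): print("start",o, "tri A", tri(w1,o[0],g,flasks(g)[0][0]))
S=np.load("scene1.npy",allow_pickle=True).item();D=np.load("side1.npy",allow_pickle=True).item()
for n in ((193.5,217),(240.6,216.4)): print(cast(S,n,24))
print(r.sense()["eef_pos"])
E
```

```text
[463.67 -27.8  332.83]
(array([279.91, 187.5 ]), array([ 462.25, -100.8 ]), array([59.52, 41.79]), 88.42610168457031)
(array([293.81, 299.91]), array([ 474.83, -220.23]), array([64.12, 41.06]), 49.67566680908203)
[462.25 -32.43 331.  ]
(array([282.26, 182.14]), array([ 462.54, -100.83]), array([59.39, 41.43]), 88.8333969116211)
(array([296.24, 295.88]), array([ 474.78, -220.35]), array([64.24, 41.14]), 49.62983703613281)
start (array([135.75, 265.37]), array([ 462.91, -100.33]), array([58.79, 42.18]), 88.60894012451172) tri A (array([461.45, -98.05,  22.94]), np.float64(4.2889285612072365))
start (array([281.33, 354.46]), array([ 624.49, -215.98]), array([51.8 , 52.16]), 40.646392822265625) tri A (array([543.99, -53.58, 219.27]), np.float64(161.51878552536715))
[ 480.58 -222.96   24.  ]
[ 466.73 -103.28   24.  ]
[ 462.46 -105.51  189.97]
```

>>> arm_command:
  deltas:
    - {"hand": 85, "tx": 0, "ty": 0, "tz": 45, "wx": 0, "wy": 0, "wz": 0.022}
    - {"hand": 85, "tx": 0, "ty": 0, "tz": 45, "wx": 0, "wy": 0, "wz": 0}
    - {"hand": 85, "tx": 0, "ty": 0, "tz": 45, "wx": 0, "wy": 0, "wz": 0}
    - {"hand": 85, "tx": 0, "ty": 0, "tz": 0, "wx": 0, "wy": 0, "wz": 0}
    - {"hand": 85, "tx": 0, "ty": 0, "tz": 0, "wx": 0, "wy": 0, "wz": 0}

```text
clock: 3.8
eef_pos: [465.6, -100.5, 57.5]
tcp_rot: [3.141, 0.0, 1.548]
contact_force: [0.9, -0.7, -0.9]
opening: 0.998
grasp_force: 0.0
```

>>> arm_command:
  deltas:
    - {"hand": 85, "tx": 0.5, "ty": -3, "tz": 30, "wx": 0, "wy": 0, "wz": 0}
    - {"hand": 85, "tx": 0, "ty": 0, "tz": 22, "wx": 0, "wy": 0, "wz": 0}
    - {"hand": 85, "tx": 0, "ty": 0, "tz": 4, "wx": 0, "wy": 0, "wz": 0}
    - {"hand": 60, "tx": 0, "ty": 0, "tz": 0, "wx": 0, "wy": 0, "wz": 0}
    - {"hand": 30, "tx": 0, "ty": 0, "tz": 0, "wx": 0, "wy": 0, "wz": 0}
    - {"hand": 30, "tx": 0, "ty": 0, "tz": 0, "wx": 0, "wy": 0, "wz": 0}
    - {"hand": 30, "tx": 0, "ty": 0, "tz": 0, "wx": 0, "wy": 0, "wz": 0}
  squeeze: 25

```text
clock: 4.68
eef_pos: [462.9, -99.6, 1.4]
tcp_rot: [3.14, 0.0, 1.549]
contact_force: [-0.8, -0.2, 9.3]
opening: 0.509
grasp_force: 25.3
```

>>> arm_command:
  deltas:
    - {"hand": 30, "tx": 0, "ty": 0, "tz": -15, "wx": 0, "wy": 0, "wz": 0}
    - {"hand": 30, "tx": 0, "ty": 0, "tz": -35, "wx": 0, "wy": 0, "wz": 0}
    - {"hand": 30, "tx": 30, "ty": 6, "tz": -30, "wx": 0, "wy": 0, "wz": 0}
    - {"hand": 30, "tx": 50, "ty": 10, "tz": 0, "wx": 0, "wy": 0, "wz": 0}
    - {"hand": 30, "tx": 55, "ty": 11, "tz": 0, "wx": 0, "wy": 0, "wz": 0}
    - {"hand": 30, "tx": 55, "ty": 11, "tz": 0, "wx": 0, "wy": 0, "wz": 0}
    - {"hand": 30, "tx": 55, "ty": 11, "tz": 0, "wx": 0, "wy": 0, "wz": 0}
    - {"hand": 30, "tx": 55, "ty": 11, "tz": 0, "wx": 0, "wy": 0, "wz": 0}
  squeeze: 35

```text
clock: 5.68
eef_pos: [528.9, 201.2, 81.6]
tcp_rot: [3.141, -0.0, 1.549]
contact_force: [0.8, 0.3, -0.1]
opening: 0.507
grasp_force: 37.3
```

>>> arm_command:
  deltas:
    - {"hand": 30, "tx": 50, "ty": 10, "tz": 0, "wx": 0, "wy": 0, "wz": -0.03}
    - {"hand": 30, "tx": 50, "ty": 10, "tz": 0, "wx": 0, "wy": 0, "wz": -0.034}
    - {"hand": 30, "tx": 40, "ty": 10, "tz": 0, "wx": 0, "wy": 0, "wz": 0}
    - {"hand": 30, "tx": 20, "ty": 5, "tz": 0, "wx": 0, "wy": 0, "wz": 0}
    - {"hand": 30, "tx": 0, "ty": 0, "tz": 0, "wx": 0, "wy": 0, "wz": 0}
    - {"hand": 30, "tx": 0, "ty": 0, "tz": 0, "wx": 0, "wy": 0, "wz": 0}

```text
clock: 6.42
eef_pos: [561.3, 358.3, 80.4]
tcp_rot: [-3.141, 0.001, 1.612]
contact_force: [-0.3, -0.8, -0.4]
opening: 0.508
grasp_force: 37.3
```

>>> arm_command:
  deltas:
    - {"hand": 30, "tx": 6.4, "ty": 8.3, "tz": 20, "wx": 0, "wy": 0, "wz": 0}
    - {"hand": 30, "tx": 0, "ty": 0, "tz": 30, "wx": 0, "wy": 0, "wz": 0}
    - {"hand": 30, "tx": 0, "ty": 0, "tz": 18, "wx": 0, "wy": 0, "wz": 0}
    - {"hand": 30, "tx": 0, "ty": 0, "tz": 6, "wx": 0, "wy": 0, "wz": 0}
    - {"hand": 30, "tx": 0, "ty": 0, "tz": 0, "wx": 0, "wy": 0, "wz": 0}
    - {"hand": 30, "tx": 0, "ty": 0, "tz": 0, "wx": 0, "wy": 0, "wz": 0}

```text
clock: 7.18
eef_pos: [570.3, 366.4, 7.1]
tcp_rot: [3.141, -0.001, 1.613]
contact_force: [-0.4, 1.1, -0.1]
opening: 0.507
grasp_force: 37.5
```

>>> arm_command:
  deltas:
    - {"hand": 30, "tx": 0, "ty": 0, "tz": 1.5, "wx": 0, "wy": 0, "wz": 0}
    - {"hand": 50, "tx": 0, "ty": 0, "tz": 0, "wx": 0, "wy": 0, "wz": 0}
    - {"hand": 62, "tx": 0, "ty": 0, "tz": 0, "wx": 0, "wy": 0, "wz": 0}
    - {"hand": 62, "tx": 0, "ty": 0, "tz": -10, "wx": 0, "wy": 0, "wz": 0}
    - {"hand": 62, "tx": 0, "ty": 0, "tz": -40, "wx": 0, "wy": 0, "wz": 0}
    - {"hand": 85, "tx": -20, "ty": 0, "tz": -40, "wx": 0, "wy": 0, "wz": 0}
    - {"hand": 85, "tx": -40, "ty": -5, "tz": -40, "wx": 0, "wy": 0, "wz": 0}
    - {"hand": 85, "tx": -50, "ty": -8, "tz": 0, "wx": 0, "wy": 0, "wz": 0}

```text
clock: 8.18
eef_pos: [563.7, 256.5, 139.1]
tcp_rot: [3.135, -0.003, 1.614]
contact_force: [0.1, -0.3, 0.7]
opening: 0.994
grasp_force: 0.0
```

```bash
python3 - <<'E'
from h import *
np.set_printoptions(precision=2,suppress=True)
g=grab("wrist"); np.save("wrist4.npy",g,allow_pickle=True); cv2.imwrite("pics/wrist5.png",g["im"][:,:,::-1])
s=r.sense(); print(s["eef_pos"],s["tcp_rot"])
for o in flasks(g,205,28): print(o)
for c,a,b,l in blobs(orange(g),60): print("or",c,a,cast(g,c,16)[:2])
E
```

```text
[560.88 250.04 137.  ] [3.14 0.   1.61]
(array([296.9 ,  55.03]), array([570.28, 365.03]), array([41.45, 58.93]), 2.512228012084961)
(array([291.59, 350.7 ]), array([578.93, 121.98]), array([79.41, 38.83]), 3.0352768898010254)
```

View pics/wrist5.png

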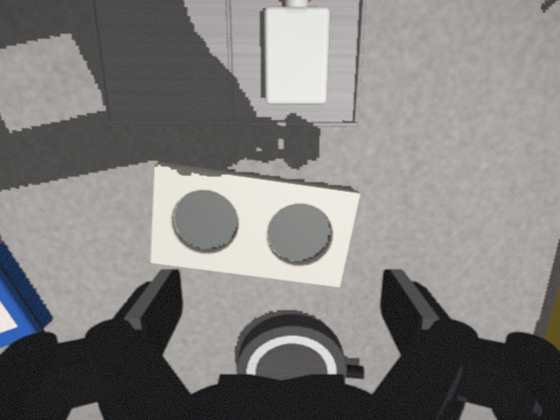

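Flask A lies in the right bay at (296,55), in line with it and with even gaps. Flask B is next.

>>> arm_command:
  deltas:
    - {"hand": 85, "tx": -55, "ty": -13, "tz": 0, "wx": 0, "wy": 0, "wz": 0}
    - {"hand": 85, "tx": -55, "ty": -13, "tz": 0, "wx": 0, "wy": 0, "wz": 0}
    - {"hand": 85, "tx": -55, "ty": -13, "tz": 0, "wx": 0, "wy": 0, "wz": 0}
    - {"hand": 85, "tx": -55, "ty": -13, "tz": 0, "wx": 0, "wy": 0, "wz": 0}
    - {"hand": 85, "tx": -55, "ty": -13, "tz": 0, "wx": 0, "wy": 0, "wz": 0}
    - {"hand": 85, "tx": -55, "ty": -13, "tz": 0, "wx": 0, "wy": 0, "wz": 0}
    - {"hand": 85, "tx": -55, "ty": -13, "tz": 0, "wx": 0, "wy": 0, "wz": 0}
    - {"hand": 85, "tx": -55, "ty": -13, "tz": 0, "wx": 0, "wy": 0, "wz": 0}

```text
clock: 9.22
eef_pos: [475.7, -189.8, 135.5]
tcp_rot: [3.141, 0.0, 1.613]
contact_force: [0.3, -0.3, 0.2]
opening: 0.997
grasp_force: 0.0
```

>>> arm_command:
  deltas:
    - {"hand": 85, "tx": -27, "ty": -4, "tz": 0, "wx": 0, "wy": 0, "wz": 0}
    - {"hand": 85, "tx": 0, "ty": 0, "tz": 0, "wx": 0, "wy": 0, "wz": 0.15}
    - {"hand": 85, "tx": 0, "ty": 0, "tz": 10, "wx": 0, "wy": 0, "wz": 0.15}
    - {"hand": 85, "tx": 0, "ty": 0, "tz": 20, "wx": 0, "wy": 0, "wz": 0.15}
    - {"hand": 85, "tx": 0, "ty": 0, "tz": 20, "wx": 0, "wy": 0, "wz": 0.15}
    - {"hand": 85, "tx": 0, "ty": 0, "tz": 20, "wx": 0, "wy": 0, "wz": 0.148}
    - {"hand": 85, "tx": 0, "ty": 0, "tz": 0, "wx": 0, "wy": 0, "wz": 0}
    - {"hand": 85, "tx": 0, "ty": 0, "tz": 0, "wx": 0, "wy": 0, "wz": 0}

```text
clock: 10.22
eef_pos: [473.6, -215.4, 65.6]
tcp_rot: [3.141, -0.0, 0.868]
contact_force: [0.1, -0.2, -0.3]
opening: 0.993
grasp_force: 0.0
```

>>> arm_command:
  deltas:
    - {"hand": 85, "tx": -3.9, "ty": 4.1, "tz": 20, "wx": 0, "wy": 0, "wz": 0}
    - {"hand": 85, "tx": 0, "ty": 0, "tz": 32, "wx": 0, "wy": 0, "wz": 0}
    - {"hand": 85, "tx": 0, "ty": 0, "tz": 11, "wx": 0, "wy": 0, "wz": 0}
    - {"hand": 60, "tx": 0, "ty": 0, "tz": 0, "wx": 0, "wy": 0, "wz": 0}
    - {"hand": 30, "tx": 0, "ty": 0, "tz": 0, "wx": 0, "wy": 0, "wz": 0}
    - {"hand": 30, "tx": 0, "ty": 0, "tz": 0, "wx": 0, "wy": 0, "wz": 0}
    - {"hand": 30, "tx": 0, "ty": 0, "tz": 0, "wx": 0, "wy": 0, "wz": 0}
  squeeze: 35

```text
clock: 11.1
eef_pos: [474.5, -221.2, 3.0]
tcp_rot: [3.14, -0.001, 0.865]
contact_force: [-0.6, -0.5, 7.0]
opening: 0.504
grasp_force: 36.2
```

>>> arm_command:
  deltas:
    - {"hand": 30, "tx": 0, "ty": 0, "tz": -15, "wx": 0, "wy": 0, "wz": 0}
    - {"hand": 30, "tx": 0, "ty": 0, "tz": -30, "wx": 0, "wy": 0, "wz": -0.1}
    - {"hand": 30, "tx": 0, "ty": 0, "tz": -30, "wx": 0, "wy": 0, "wz": -0.16}
    - {"hand": 30, "tx": 0, "ty": 0, "tz": -5, "wx": 0, "wy": 0, "wz": -0.16}
    - {"hand": 30, "tx": 0, "ty": 0, "tz": 0, "wx": 0, "wy": 0, "wz": -0.16}
    - {"hand": 30, "tx": 0, "ty": 0, "tz": 0, "wx": 0, "wy": 0, "wz": -0.168}
    - {"hand": 30, "tx": 30, "ty": 1, "tz": 0, "wx": 0, "wy": 0, "wz": 0}
    - {"hand": 30, "tx": 50, "ty": 2, "tz": 0, "wx": 0, "wy": 0, "wz": 0}

```text
clock: 12.1
eef_pos: [473.9, -141.0, 83.0]
tcp_rot: [3.14, 0.001, 1.611]
contact_force: [0.4, 1.4, -0.3]
opening: 0.506
grasp_force: 35.8
```

>>> arm_command:
  deltas:
    - {"hand": 30, "tx": 55, "ty": 2, "tz": 0, "wx": 0, "wy": 0, "wz": 0}
    - {"hand": 30, "tx": 55, "ty": 2, "tz": 0, "wx": 0, "wy": 0, "wz": 0}
    - {"hand": 30, "tx": 55, "ty": 2, "tz": 0, "wx": 0, "wy": 0, "wz": 0}
    - {"hand": 30, "tx": 55, "ty": 2, "tz": 0, "wx": 0, "wy": 0, "wz": 0}
    - {"hand": 30, "tx": 55, "ty": 2, "tz": 0, "wx": 0, "wy": 0, "wz": 0}
    - {"hand": 30, "tx": 55, "ty": 2, "tz": 0, "wx": 0, "wy": 0, "wz": 0}
    - {"hand": 30, "tx": 55, "ty": 2, "tz": 0, "wx": 0, "wy": 0, "wz": 0}
    - {"hand": 30, "tx": 55, "ty": 2, "tz": 0, "wx": 0, "wy": 0, "wz": 0}

```text
clock: 13.1
eef_pos: [470.8, 301.5, 83.1]
tcp_rot: [3.14, -0.001, 1.613]
contact_force: [0.6, 0.0, -0.2]
opening: 0.506
grasp_force: 35.9
```

>>> arm_command:
  deltas:
    - {"hand": 30, "tx": 50, "ty": 2, "tz": 0, "wx": 0, "wy": 0, "wz": 0}
    - {"hand": 30, "tx": 30, "ty": 2, "tz": 0, "wx": 0, "wy": 0, "wz": 0}
    - {"hand": 30, "tx": 6, "ty": 0, "tz": 0, "wx": 0, "wy": 0, "wz": 0}
    - {"hand": 30, "tx": 0, "ty": 0, "tz": 0, "wx": 0, "wy": 0, "wz": 0}
    - {"hand": 30, "tx": 0, "ty": 0, "tz": 0, "wx": 0, "wy": 0, "wz": 0}

```text
clock: 13.72
eef_pos: [471.2, 384.3, 82.0]
tcp_rot: [-3.141, 0.001, 1.612]
contact_force: [-0.6, -0.2, -0.5]
opening: 0.507
grasp_force: 35.9
```

>>> arm_command:
  deltas:
    - {"hand": 30, "tx": 0.5, "ty": 1.3, "tz": 25, "wx": 0, "wy": 0, "wz": 0}
    - {"hand": 30, "tx": 0, "ty": 0, "tz": 30, "wx": 0, "wy": 0, "wz": 0}
    - {"hand": 30, "tx": 0, "ty": 0, "tz": 14, "wx": 0, "wy": 0, "wz": 0}
    - {"hand": 30, "tx": 0, "ty": 0, "tz": 5, "wx": 0, "wy": 0, "wz": 0}
    - {"hand": 30, "tx": 0, "ty": 0, "tz": 0.5, "wx": 0, "wy": 0, "wz": 0}
    - {"hand": 30, "tx": 0, "ty": 0, "tz": 0, "wx": 0, "wy": 0, "wz": 0}
    - {"hand": 50, "tx": 0, "ty": 0, "tz": 0, "wx": 0, "wy": 0, "wz": 0}
    - {"hand": 62, "tx": 0, "ty": 0, "tz": 0, "wx": 0, "wy": 0, "wz": 0}

```text
clock: 14.72
eef_pos: [472.7, 386.4, 7.7]
tcp_rot: [3.141, -0.0, 1.613]
contact_force: [-0.8, 0.7, -0.5]
opening: 0.723
grasp_force: 0.0
```

>>> arm_command:
  deltas:
    - {"hand": 62, "tx": 0, "ty": 0, "tz": -12, "wx": 0, "wy": 0, "wz": 0}
    - {"hand": 62, "tx": 0, "ty": 0, "tz": -40, "wx": 0, "wy": 0, "wz": 0}
    - {"hand": 85, "tx": -20, "ty": 5, "tz": -45, "wx": 0, "wy": 0, "wz": 0}
    - {"hand": 85, "tx": -40, "ty": 10, "tz": -40, "wx": 0, "wy": 0, "wz": 0}
    - {"hand": 85, "tx": -50, "ty": 15, "tz": 0, "wx": 0, "wy": 0, "wz": 0}
    - {"hand": 85, "tx": -50, "ty": 15, "tz": 0, "wx": 0, "wy": 0, "wz": 0}

```text
clock: 15.48
eef_pos: [525.0, 227.1, 146.1]
tcp_rot: [3.139, -0.001, 1.614]
contact_force: [1.2, -0.1, -0.3]
opening: 0.993
grasp_force: 0.0
```

```bash
python3 - <<'E'
from h import *
np.set_printoptions(precision=2,suppress=True)
g=grab("wrist"); cv2.imwrite("pics/wrist6.png",g["im"][:,:,::-1])
s=r.sense(); print(s["eef_pos"],s["tcp_rot"])
for o in flasks(g,205,28): print(o)
S,D=grab("scene"),grab("side")
cs=[b for b in blobs(orange(S),60)]; 
for f in(S,D):
  for c,a,b,l in blobs(orange(f),40):
    P=mm(f,l,60); print(f["n"],"or",c,a,b,"z52",cast(f,c,52)[:2])
    # top disc: upper w/ of blob -> ellipse top: use left/right extremes
d=[max(blobs(white(f,205)),key=lambda b:-abs(cast(f,b[0],14)[:2]-[626,-225]).sum()) for f in(S,D)]
print("dish tri",tri(S,d[0][0],D,d[1][0]),[cast(f,b[0],13)[:2] for f,b in zip((S,D),d)])
E
```

```text
[526.13 221.92 145.63] [3.14 0.   1.61]
(array([ 27.31, 272.92]), array([313.16, 159.24]), array([39.87, 54.69]), 22.858091354370117)
scene or [143.8  196.31] 80 [138 193  13  10] z52 [ 441.32 -364.17]
scene or [418.71 231.19] 48 [415 228   8   7] z52 [518.41 328.49]
scene or [221.45 247.85] 135 [215 243  15  12] z52 [ 619.25 -114.67]
scene or [457.15 259.94] 53 [453 257   9   7] z52 [608.17 395.98]
side or [363.53 202.28] 126 [356 198  16  10] z52 [ 627.81 -106.55]
side or [406.88 316.26] 249 [397 309  20  16] z52 [ 450.32 -356.28]
dish tri (array([363.28, -59.54, -21.41]), np.float64(448.31173579985114)) [array([294.32, 156.08]), array([ 342.82, -307.12])]
```

View pics/wrist6.png

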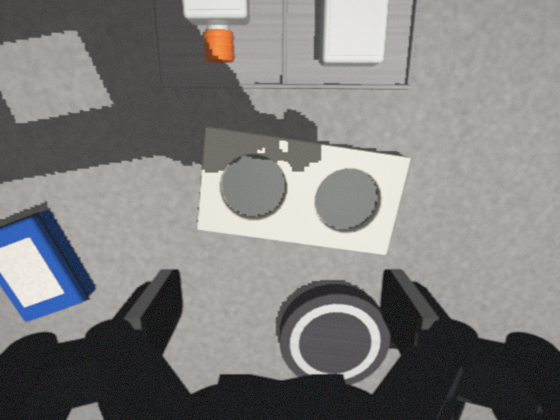

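Flask B's body (215,10) and cap (219,44) are in the left bay, in line with it. Both flasks are done. Jars next, starting over the one near (623,-110).

>>> arm_command:
  deltas:
    - {"hand": 85, "tx": -52, "ty": 11.5, "tz": -4, "wx": 0, "wy": 0, "wz": 0}
    - {"hand": 85, "tx": -52, "ty": 11.5, "tz": -4, "wx": 0, "wy": 0, "wz": 0}
    - {"hand": 85, "tx": -52, "ty": 11.5, "tz": -4, "wx": 0, "wy": 0, "wz": 0}
    - {"hand": 85, "tx": -52, "ty": 11.5, "tz": -4, "wx": 0, "wy": 0, "wz": 0}
    - {"hand": 85, "tx": -52, "ty": 11.5, "tz": -4, "wx": 0, "wy": 0, "wz": 0}
    - {"hand": 85, "tx": -52, "ty": 11.5, "tz": -4, "wx": 0, "wy": 0, "wz": 0}
    - {"hand": 85, "tx": -42, "ty": 11.5, "tz": -4, "wx": 0, "wy": 0, "wz": 0}
    - {"hand": 85, "tx": 0, "ty": 0, "tz": 0, "wx": 0, "wy": 0, "wz": 0}

```text
clock: 16.62
eef_pos: [620.8, -123.9, 173.1]
tcp_rot: [3.14, 0.001, 1.611]
contact_force: [0.8, 0.6, 0.0]
opening: 0.999
grasp_force: 0.0
```

```bash
python3 - <<'E'
from h import *
np.set_printoptions(precision=2,suppress=True)
g=grab("wrist"); np.save("wrist5.npy",g,allow_pickle=True); cv2.imwrite("pics/wrist7.png",g["im"][:,:,::-1])
s=r.sense(); print(s["eef_pos"],g["C"])
for c,a,b,l in blobs(cv2.inRange(hsv(g),(4,185,60),(16,255,255)),40):
    P=mm(g,l,60); e=cv2.minEnclosingCircle(P); print("or",c,a,b,np.array(e[0]),e[1])
for c,a,b,l in blobs(white(g,205),300):
    P=mm(g,l,14); e=cv2.minEnclosingCircle(P); print("wh",c,a,b,np.array(e[0]),e[1])
    
E
```

```text
[ 619.93 -122.27  172.62] [617.35 -48.53 314.86]
or [ 89.09 414.74] 116 [ 78 406  24  14] [ 445.33 -336.53] 12.243728637695312
wh [281.17 290.7 ] 2071 [254 267  55  49] [ 624.79 -224.16] 27.261302947998047
```

View pics/wrist7.png

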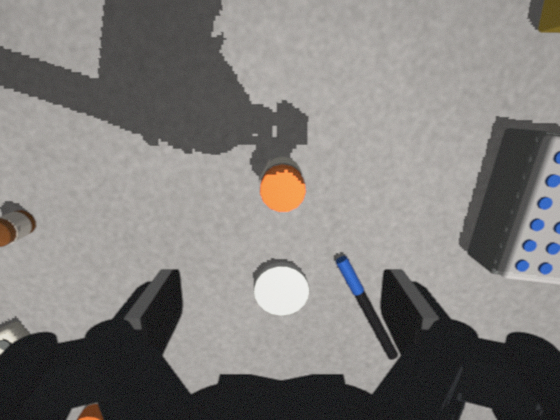

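The jar's cap disc is at (283,189) and the dish at (281,291). The dish casts to (624.8,-224.2) with radius 27.3, which matches. I'll re-mask the cap top.

```bash
python3 - <<'E'
from h import *
np.set_printoptions(precision=2,suppress=True)
g=np.load("wrist5.npy",allow_pickle=True).item(); w1=np.load("w1.npy",allow_pickle=True).item()
print(hsv(g)[190,283],hsv(g)[172,281],r.sense()["eef_pos"])
C=[]
for f in(g,w1):
  for c,a,b,l in blobs(cv2.inRange(hsv(f),(4,120,215),(20,255,255)),200):
    P=mm(f,l,60); e=cv2.minEnclosingCircle(P); print("top",c,a,b,np.array(e[0]),e[1], np.array(cv2.fitEllipse(P)[0])); C.append((f,c))
print(tri(*C[0],*C[-1]))
E
```

```text
[ 14 171 245] [ 11 183 192] [ 619.93 -122.27  172.62]
top [281.9  191.35] 1417 [260 170  46  42] [ 621.12 -110.09] 17.430564880371094 [ 620.84 -111.11]
top [136.35 229.46] 234 [129 222  16  17] [483.93 -39.47] 10.336535453796387 [483.33 -39.31]
top [277.99 293.06] 780 [262 279  33  29] [ 621.46 -109.5 ] 17.444719314575195 [ 621.28 -109.43]
(array([ 621.04, -112.05,   55.14]), np.float64(0.36855303839371906))
```

>>> arm_command:
  deltas:
    - {"hand": 85, "tx": 12, "ty": 1.7, "tz": 30, "wx": 0, "wy": 0, "wz": 0}
    - {"hand": 85, "tx": 0, "ty": 0, "tz": 45, "wx": 0, "wy": 0, "wz": 0}
    - {"hand": 85, "tx": 0, "ty": 0, "tz": 0, "wx": 0, "wy": 0, "wz": 0}
    - {"hand": 85, "tx": 0, "ty": 0, "tz": 0, "wx": 0, "wy": 0, "wz": 0}

```text
clock: 17.18
eef_pos: [621.3, -109.1, 98.6]
tcp_rot: [3.141, 0.0, 1.614]
contact_force: [0.6, 0.0, 0.3]
opening: 0.996
grasp_force: 0.0
```

>>> arm_command:
  deltas:
    - {"hand": 85, "tx": -1, "ty": 0, "tz": 40, "wx": 0, "wy": 0, "wz": 0}
    - {"hand": 85, "tx": 0, "ty": 0, "tz": 35, "wx": 0, "wy": 0, "wz": 0}
    - {"hand": 85, "tx": 0, "ty": 0, "tz": 8.5, "wx": 0, "wy": 0, "wz": 0}
    - {"hand": 55, "tx": 0, "ty": 0, "tz": 0, "wx": 0, "wy": 0, "wz": 0}
    - {"hand": 20, "tx": 0, "ty": 0, "tz": 0, "wx": 0, "wy": 0, "wz": 0}
    - {"hand": 20, "tx": 0, "ty": 0, "tz": 0, "wx": 0, "wy": 0, "wz": 0}
    - {"hand": 20, "tx": 0, "ty": 0, "tz": 0, "wx": 0, "wy": 0, "wz": 0}
  squeeze: 30

```text
clock: 18.05
eef_pos: [621.8, -111.3, 15.5]
tcp_rot: [3.139, 0.0, 1.613]
contact_force: [-0.7, -0.0, 7.1]
opening: 0.415
grasp_force: 29.3
```

>>> arm_command:
  deltas:
    - {"hand": 20, "tx": 0, "ty": 0, "tz": -15, "wx": 0, "wy": 0, "wz": 0}
    - {"hand": 20, "tx": 0, "ty": 0, "tz": -35, "wx": 0, "wy": 0, "wz": 0}
    - {"hand": 20, "tx": 20, "ty": -1, "tz": -20, "wx": 0, "wy": 0, "wz": 0}
    - {"hand": 20, "tx": 45, "ty": -4, "tz": 0, "wx": 0, "wy": 0, "wz": 0}
    - {"hand": 20, "tx": 50, "ty": -4, "tz": 0, "wx": 0, "wy": 0, "wz": 0}
    - {"hand": 20, "tx": 50, "ty": -4, "tz": 0, "wx": 0, "wy": 0, "wz": 0}
    - {"hand": 20, "tx": 50, "ty": -4, "tz": 0, "wx": 0, "wy": 0, "wz": 0}
    - {"hand": 20, "tx": 50, "ty": -4, "tz": 0, "wx": 0, "wy": 0, "wz": 0}

```text
clock: 19.05
eef_pos: [587.7, 155.4, 84.5]
tcp_rot: [3.141, -0.0, 1.613]
contact_force: [0.3, 0.4, -1.6]
opening: 0.415
grasp_force: 30.1
```

>>> arm_command:
  deltas:
    - {"hand": 20, "tx": 45, "ty": -3, "tz": 0, "wx": 0, "wy": 0, "wz": 0}
    - {"hand": 20, "tx": 25, "ty": -2, "tz": 0, "wx": 0, "wy": 0, "wz": 0}
    - {"hand": 20, "tx": 6, "ty": 0, "tz": 0, "wx": 0, "wy": 0, "wz": 0}
    - {"hand": 20, "tx": 0, "ty": 0, "tz": 0, "wx": 0, "wy": 0, "wz": 0}
    - {"hand": 20, "tx": 0, "ty": 0, "tz": 0, "wx": 0, "wy": 0, "wz": 0}

```text
clock: 19.68
eef_pos: [580.4, 227.7, 83.9]
tcp_rot: [-3.141, 0.0, 1.612]
contact_force: [1.1, -1.2, -0.5]
opening: 0.414
grasp_force: 30.1
```

>>> arm_command:
  deltas:
    - {"hand": 20, "tx": 1.2, "ty": 0.6, "tz": 20, "wx": 0, "wy": 0, "wz": 0}
    - {"hand": 20, "tx": 0, "ty": 0, "tz": 25, "wx": 0, "wy": 0, "wz": 0}
    - {"hand": 20, "tx": 0, "ty": 0, "tz": 14, "wx": 0, "wy": 0, "wz": 0}
    - {"hand": 20, "tx": 0, "ty": 0, "tz": 4.5, "wx": 0, "wy": 0, "wz": 0}
    - {"hand": 20, "tx": 0, "ty": 0, "tz": 0, "wx": 0, "wy": 0, "wz": 0}
    - {"hand": 20, "tx": 0, "ty": 0, "tz": 0, "wx": 0, "wy": 0, "wz": 0}

```text
clock: 20.42
eef_pos: [581.4, 229.8, 20.5]
tcp_rot: [3.141, -0.0, 1.613]
contact_force: [-0.1, -0.2, -1.4]
opening: 0.41
grasp_force: 30.2
```

>>> arm_command:
  deltas:
    - {"hand": 20, "tx": 0, "ty": 0, "tz": 1, "wx": 0, "wy": 0, "wz": 0}
    - {"hand": 40, "tx": 0, "ty": 0, "tz": 0, "wx": 0, "wy": 0, "wz": 0}
    - {"hand": 60, "tx": 0, "ty": 0, "tz": 0, "wx": 0, "wy": 0, "wz": 0}
    - {"hand": 60, "tx": 0, "ty": 0, "tz": -20, "wx": 0, "wy": 0, "wz": 0}
    - {"hand": 60, "tx": 0, "ty": 0, "tz": -50, "wx": 0, "wy": 0, "wz": 0}
    - {"hand": 85, "tx": -10, "ty": 0, "tz": -55, "wx": 0, "wy": 0, "wz": 0}
    - {"hand": 85, "tx": -40, "ty": -11, "tz": -20, "wx": 0, "wy": 0, "wz": 0}
    - {"hand": 85, "tx": -50, "ty": -14, "tz": 0, "wx": 0, "wy": 0, "wz": 0}

```text
clock: 21.42
eef_pos: [561.8, 128.7, 168.2]
tcp_rot: [3.136, -0.001, 1.614]
contact_force: [0.7, -0.2, 0.2]
opening: 0.998
grasp_force: 0.0
```

>>> arm_command:
  deltas:
    - {"hand": 85, "tx": -55, "ty": -15, "tz": 0, "wx": 0, "wy": 0, "wz": 0}
    - {"hand": 85, "tx": -55, "ty": -15, "tz": 0, "wx": 0, "wy": 0, "wz": 0}
    - {"hand": 85, "tx": -55, "ty": -15, "tz": 0, "wx": 0, "wy": 0, "wz": 0}
    - {"hand": 85, "tx": -55, "ty": -15, "tz": 0, "wx": 0, "wy": 0, "wz": 0}
    - {"hand": 85, "tx": -55, "ty": -15, "tz": 0, "wx": 0, "wy": 0, "wz": 0}
    - {"hand": 85, "tx": -55, "ty": -15, "tz": 0, "wx": 0, "wy": 0, "wz": 0}
    - {"hand": 85, "tx": -55, "ty": -15, "tz": 0, "wx": 0, "wy": 0, "wz": 0}
    - {"hand": 85, "tx": -55, "ty": -15, "tz": 0, "wx": 0, "wy": 0, "wz": 0}

```text
clock: 22.42
eef_pos: [458.5, -317.9, 166.0]
tcp_rot: [3.14, 0.001, 1.613]
contact_force: [1.4, 0.3, -0.0]
opening: 0.994
grasp_force: 0.0
```

>>> arm_command:
  deltas:
    - {"hand": 85, "tx": -45, "ty": -10, "tz": -5, "wx": 0, "wy": 0, "wz": 0}
    - {"hand": 85, "tx": -15, "ty": -5, "tz": -5, "wx": 0, "wy": 0, "wz": 0}
    - {"hand": 85, "tx": 0, "ty": 0, "tz": 0, "wx": 0, "wy": 0, "wz": 0}

```text
clock: 22.8
eef_pos: [446.3, -377.0, 175.4]
tcp_rot: [3.14, 0.001, 1.611]
contact_force: [0.1, 0.0, -0.0]
opening: 0.995
grasp_force: 0.0
```

```bash
cat >> h.py <<'E'
def captops(f,z=60):
    o=[]
    for c,a,b,l in blobs(cv2.inRange(hsv(f),(4,120,215),(20,255,255)),60):
        P=mm(f,l,z); e=cv2.minEnclosingCircle(P); o.append((c,a,b,np.array(e[0]),e[1]))
    return o
E
python3 - <<'E'
from h import *
np.set_printoptions(precision=2,suppress=True)
g=grab("wrist"); np.save("wrist6.npy",g,allow_pickle=True)
s=r.sense(); print(s["eef_pos"],s["tcp_rot"],g["C"])
for o in captops(g): print(o)
w=np.load("wrist5.npy",allow_pickle=True).item()
S,D=grab("scene"),grab("side")
for f in (S,D):
  for o in captops(f): print(f["n"],*o)
cv2.imwrite("pics/pair.png",np.hstack([cv2.resize(f["im"],(400,300))[:,:,::-1] for f in (g,S)]))
E
```

```text
[ 446.38 -375.85  174.93] [ 3.14 -0.    1.61] [ 442.95 -301.6   317.2 ]
(array([279.44, 186.01]), np.int32(1197), array([258, 170,  45,  34], dtype=int32), array([ 444.43, -357.95]), 17.30881118774414)
scene [377.37 243.4 ] 91 [371 239  14   9] [579.74 229.44] 14.689831733703613
side [249.09 141.58] 69 [243 138  13   8] [584.71 234.33] 16.215272903442383
side [408.06 316.42] 197 [399 309  18  15] [ 446.14 -358.6 ] 16.224424362182617
```

View pics/pair.png

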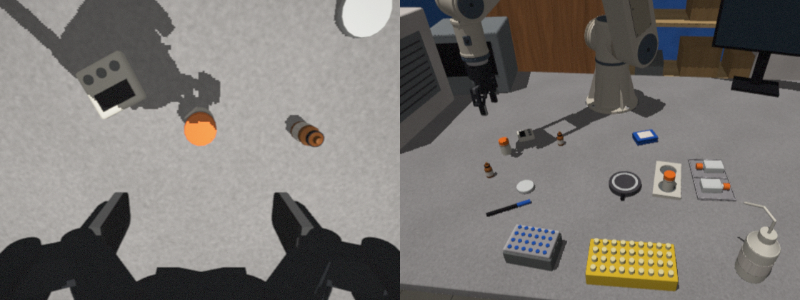

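The left half shows jar 2's cap at (200,129), partly shaded. The scene half shows both flasks in the tray and jar 1 standing in the right well, at (668,178). Now jar 2 at (445,-359).

>>> arm_command:
  deltas:
    - {"hand": 85, "tx": 17, "ty": -0.7, "tz": 30, "wx": 0, "wy": 0, "wz": 0}
    - {"hand": 85, "tx": 0, "ty": 0, "tz": 45, "wx": 0, "wy": 0, "wz": 0}
    - {"hand": 85, "tx": 0, "ty": 0, "tz": 0, "wx": 0, "wy": 0, "wz": 0}
    - {"hand": 85, "tx": 0, "ty": 0, "tz": 0, "wx": 0, "wy": 0, "wz": 0}

```text
clock: 23.45
eef_pos: [445.7, -359.3, 100.4]
tcp_rot: [3.141, 0.0, 1.614]
contact_force: [-0.3, -0.1, 0.6]
opening: 0.994
grasp_force: 0.0
```

>>> arm_command:
  deltas:
    - {"hand": 85, "tx": 0, "ty": -0.5, "tz": 40, "wx": 0, "wy": 0, "wz": 0}
    - {"hand": 85, "tx": 0, "ty": 0, "tz": 36, "wx": 0, "wy": 0, "wz": 0}
    - {"hand": 85, "tx": 0, "ty": 0, "tz": 9, "wx": 0, "wy": 0, "wz": 0}
    - {"hand": 55, "tx": 0, "ty": 0, "tz": 0, "wx": 0, "wy": 0, "wz": 0}
    - {"hand": 20, "tx": 0, "ty": 0, "tz": 0, "wx": 0, "wy": 0, "wz": 0}
    - {"hand": 20, "tx": 0, "ty": 0, "tz": 0, "wx": 0, "wy": 0, "wz": 0}
    - {"hand": 20, "tx": 0, "ty": 0, "tz": 0, "wx": 0, "wy": 0, "wz": 0}
  squeeze: 30

```text
clock: 24.32
eef_pos: [445.3, -360.2, 15.8]
tcp_rot: [3.14, 0.002, 1.613]
contact_force: [-0.1, 0.2, 6.8]
opening: 0.412
grasp_force: 29.3
```

>>> arm_command:
  deltas:
    - {"hand": 20, "tx": 0, "ty": 0, "tz": -15, "wx": 0, "wy": 0, "wz": 0}
    - {"hand": 20, "tx": 0, "ty": 0, "tz": -35, "wx": 0, "wy": 0, "wz": 0}
    - {"hand": 20, "tx": 10, "ty": 1, "tz": -30, "wx": 0, "wy": 0, "wz": 0}
    - {"hand": 20, "tx": 35, "ty": 5, "tz": 0, "wx": 0, "wy": 0, "wz": 0}
    - {"hand": 20, "tx": 50, "ty": 7, "tz": 0, "wx": 0, "wy": 0, "wz": 0}
    - {"hand": 20, "tx": 50, "ty": 7, "tz": 0, "wx": 0, "wy": 0, "wz": 0}
    - {"hand": 20, "tx": 50, "ty": 7, "tz": 0, "wx": 0, "wy": 0, "wz": 0}
    - {"hand": 20, "tx": 50, "ty": 7, "tz": 0, "wx": 0, "wy": 0, "wz": 0}

```text
clock: 25.32
eef_pos: [468.5, -111.9, 95.5]
tcp_rot: [3.14, 0.0, 1.613]
contact_force: [0.8, -0.5, -0.0]
opening: 0.41
grasp_force: 30.1
```

>>> arm_command:
  deltas:
    - {"hand": 20, "tx": 50, "ty": 7, "tz": 0, "wx": 0, "wy": 0, "wz": 0}
    - {"hand": 20, "tx": 50, "ty": 7, "tz": 0, "wx": 0, "wy": 0, "wz": 0}
    - {"hand": 20, "tx": 50, "ty": 7, "tz": 0, "wx": 0, "wy": 0, "wz": 0}
    - {"hand": 20, "tx": 50, "ty": 7, "tz": 0, "wx": 0, "wy": 0, "wz": 0}
    - {"hand": 20, "tx": 50, "ty": 7, "tz": 0, "wx": 0, "wy": 0, "wz": 0}
    - {"hand": 20, "tx": 50, "ty": 7, "tz": 0, "wx": 0, "wy": 0, "wz": 0}
    - {"hand": 20, "tx": 35, "ty": 4, "tz": 0, "wx": 0, "wy": 0, "wz": 0}
    - {"hand": 20, "tx": 14, "ty": 1, "tz": 0, "wx": 0, "wy": 0, "wz": 0}

```text
clock: 26.32
eef_pos: [500.7, 239.3, 95.3]
tcp_rot: [3.14, -0.001, 1.615]
contact_force: [-0.8, -1.1, -0.2]
opening: 0.411
grasp_force: 30.1
```

>>> arm_command:
  deltas:
    - {"hand": 20, "tx": 0, "ty": 0, "tz": 0, "wx": 0, "wy": 0, "wz": 0}
    - {"hand": 20, "tx": 0, "ty": 0, "tz": 0, "wx": 0, "wy": 0, "wz": 0}
    - {"hand": 20, "tx": 0, "ty": 0, "tz": 0, "wx": 0, "wy": 0, "wz": 0}

```text
clock: 26.7
eef_pos: [500.3, 236.2, 94.3]
tcp_rot: [-3.141, 0.0, 1.611]
contact_force: [0.5, -0.3, -0.9]
opening: 0.409
grasp_force: 30.1
```

>>> arm_command:
  deltas:
    - {"hand": 20, "tx": 0.5, "ty": 1, "tz": 25, "wx": 0, "wy": 0, "wz": 0}
    - {"hand": 20, "tx": 0, "ty": 0, "tz": 30, "wx": 0, "wy": 0, "wz": 0}
    - {"hand": 20, "tx": 0, "ty": 0, "tz": 14, "wx": 0, "wy": 0, "wz": 0}
    - {"hand": 20, "tx": 0, "ty": 0, "tz": 5, "wx": 0, "wy": 0, "wz": 0}
    - {"hand": 20, "tx": 0, "ty": 0, "tz": 0, "wx": 0, "wy": 0, "wz": 0}
    - {"hand": 20, "tx": 0, "ty": 0, "tz": 0, "wx": 0, "wy": 0, "wz": 0}

```text
clock: 27.45
eef_pos: [502.0, 238.1, 21.0]
tcp_rot: [3.14, -0.001, 1.613]
contact_force: [-0.1, -0.4, -0.8]
opening: 0.416
grasp_force: 30.1
```

>>> arm_command:
  deltas:
    - {"hand": 20, "tx": 0, "ty": 0, "tz": 1.2, "wx": 0, "wy": 0, "wz": 0}
    - {"hand": 40, "tx": 0, "ty": 0, "tz": 0, "wx": 0, "wy": 0, "wz": 0}
    - {"hand": 56, "tx": 0, "ty": 0, "tz": 0, "wx": 0, "wy": 0, "wz": 0}
    - {"hand": 56, "tx": 0, "ty": 0, "tz": -20, "wx": 0, "wy": 0, "wz": 0}
    - {"hand": 56, "tx": 0, "ty": 0, "tz": -50, "wx": 0, "wy": 0, "wz": 0}
    - {"hand": 56, "tx": 0, "ty": 0, "tz": -55, "wx": 0, "wy": 0, "wz": 0}
    - {"hand": 85, "tx": -40, "ty": 9, "tz": -20, "wx": 0, "wy": 0, "wz": 0}
    - {"hand": 85, "tx": -50, "ty": 11, "tz": 0, "wx": 0, "wy": 0, "wz": 0}

```text
clock: 28.45
eef_pos: [526.6, 148.9, 166.5]
tcp_rot: [3.137, -0.001, 1.615]
contact_force: [0.8, -0.4, 0.3]
opening: 0.995
grasp_force: 0.0
```

>>> arm_command:
  deltas:
    - {"hand": 85, "tx": -55, "ty": 12, "tz": 0, "wx": 0, "wy": 0, "wz": 0}
    - {"hand": 85, "tx": -55, "ty": 12, "tz": 0, "wx": 0, "wy": 0, "wz": 0}
    - {"hand": 85, "tx": -55, "ty": 12, "tz": 0, "wx": 0, "wy": 0, "wz": 0}
    - {"hand": 85, "tx": -55, "ty": 12, "tz": 0, "wx": 0, "wy": 0, "wz": 0}
    - {"hand": 85, "tx": -55, "ty": 12, "tz": 0, "wx": 0, "wy": 0, "wz": 0}
    - {"hand": 85, "tx": -55, "ty": 12, "tz": 0, "wx": 0, "wy": 0, "wz": 0}
    - {"hand": 85, "tx": -47, "ty": 11, "tz": 0, "wx": 0, "wy": 0, "wz": 0}

```text
clock: 29.32
eef_pos: [624.1, -226.5, 164.0]
tcp_rot: [3.142, 0.0, 1.612]
contact_force: [0.7, 0.1, 0.7]
opening: 0.994
grasp_force: 0.0
```

>>> arm_command:
  deltas:
    - {"hand": 85, "tx": 0, "ty": 0, "tz": 0, "wx": 0, "wy": 0, "wz": 0.18}
    - {"hand": 85, "tx": 0, "ty": 0, "tz": 0, "wx": 0, "wy": 0, "wz": 0.18}
    - {"hand": 85, "tx": 0, "ty": 0, "tz": 0, "wx": 0, "wy": 0, "wz": 0.18}
    - {"hand": 85, "tx": 0, "ty": 0, "tz": 20, "wx": 0, "wy": 0, "wz": 0.18}
    - {"hand": 85, "tx": 0, "ty": 0, "tz": 20, "wx": 0, "wy": 0, "wz": 0.18}
    - {"hand": 85, "tx": 0, "ty": 0, "tz": 0, "wx": 0, "wy": 0, "wz": 0}
    - {"hand": 85, "tx": 0, "ty": 0, "tz": 0, "wx": 0, "wy": 0, "wz": 0}

```text
clock: 30.2
eef_pos: [624.2, -224.4, 124.7]
tcp_rot: [3.141, -0.0, 0.717]
contact_force: [0.0, -0.3, 1.2]
opening: 0.995
grasp_force: 0.0
```

```bash
python3 - <<'E'
from h import *
np.set_printoptions(precision=2,suppress=True)
g=grab("wrist"); np.save("wrist7.npy",g,allow_pickle=True)
s=r.sense(); print(s["eef_pos"],s["tcp_rot"],g["C"])
w=np.load("wrist5.npy",allow_pickle=True).item(); cc=[]
for f in(g,w):
  for c,a,b,l in blobs(white(f,205),800):
    P=mm(f,l,14); e=cv2.minEnclosingCircle(P); print("wh",c,a,b,np.array(e[0]),e[1])
    if 25<e[1]<29: cc.append((f,c))
if len(cc)>1: print(tri(*cc[0],*cc[-1]))
S,D=grab("scene"),grab("side")
for f in (S,D):
  for o in captops(f,64): print(f["n"],*o)
cv2.imwrite("pics/pair2.png",np.hstack([cv2.resize(f["im"],(400,300))[:,:,::-1] for f in (g,S)]))
E
```

```text
[ 624.42 -224.53  124.98] [ 3.14 -0.    0.72] [ 679.56 -174.42  266.54]
wh [283.06 206.04] 3711 [249 173  70  67] [ 624.95 -224.5 ] 27.234844207763672
wh [281.17 290.7 ] 2071 [254 267  55  49] [ 624.79 -224.16] 27.261302947998047
(array([ 625.03, -224.4 ,   12.08]), np.float64(0.3551601774026517))
scene [379.26 221.27] 85 [373 218  14   8] [504.3  238.11] 15.671722412109375
scene [377.16 243.2 ] 105 [370 239  15   9] [583.47 227.95] 15.693327903747559
side [249.09 141.58] 69 [243 138  13   8] [581.12 229.86] 16.127159118652344
side [222.   152.72] 76 [216 149  13   8] [502.65 239.23] 15.660116195678711
```

View pics/pair2.png

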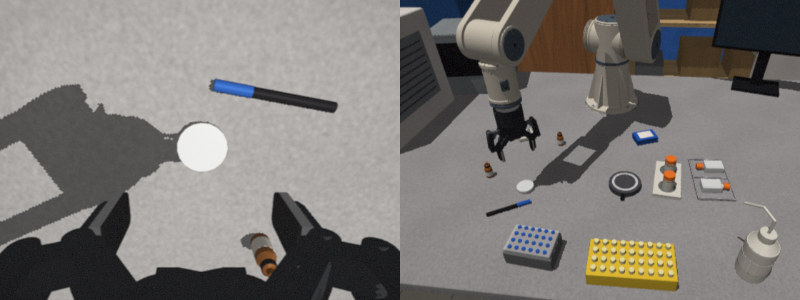

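The left half shows the dish at (202,148), clear of the pen. The scene half shows both jars standing in their wells and the ambers untouched. The dish is at (625,-224.4), at about the expected height.

>>> arm_command:
  deltas:
    - {"hand": 85, "tx": 0.4, "ty": 0.4, "tz": 50, "wx": 0, "wy": 0, "wz": 0}
    - {"hand": 85, "tx": 0, "ty": 0, "tz": 45, "wx": 0, "wy": 0, "wz": 0}
    - {"hand": 85, "tx": 0, "ty": 0, "tz": 20, "wx": 0, "wy": 0, "wz": 0}
    - {"hand": 75, "tx": 0, "ty": 0, "tz": 0, "wx": 0, "wy": 0, "wz": 0}
    - {"hand": 75, "tx": 0, "ty": 0, "tz": 0, "wx": 0, "wy": 0, "wz": 0}
  squeeze: 20

```text
clock: 30.98
eef_pos: [625.8, -224.9, 10.9]
tcp_rot: [3.139, -0.001, 0.713]
contact_force: [0.2, 0.1, 0.1]
opening: 0.88
grasp_force: 0.0
```

>>> arm_command:
  deltas:
    - {"hand": 75, "tx": -0.5, "ty": -0.5, "tz": 8, "wx": 0, "wy": 0, "wz": 0}
    - {"hand": 75, "tx": 0, "ty": 0, "tz": 3.5, "wx": 0, "wy": 0, "wz": 0}
    - {"hand": 62, "tx": 0, "ty": 0, "tz": 0, "wx": 0, "wy": 0, "wz": 0}
    - {"hand": 45, "tx": 0, "ty": 0, "tz": 0, "wx": 0, "wy": 0, "wz": 0}
    - {"hand": 45, "tx": 0, "ty": 0, "tz": 0, "wx": 0, "wy": 0, "wz": 0}
    - {"hand": 45, "tx": 0, "ty": 0, "tz": 0, "wx": 0, "wy": 0, "wz": 0}

```text
clock: 31.72
eef_pos: [623.8, -224.4, -2.1]
tcp_rot: [3.141, -0.0, 0.713]
contact_force: [-1.2, -0.2, 4.5]
opening: 0.63
grasp_force: 21.2
```

>>> arm_command:
  deltas:
    - {"hand": 45, "tx": 0, "ty": 0, "tz": -6, "wx": 0, "wy": 0, "wz": 0}
    - {"hand": 45, "tx": 0, "ty": 0, "tz": -15, "wx": 0, "wy": 0, "wz": 0}
    - {"hand": 45, "tx": 0, "ty": 0, "tz": -22, "wx": 0, "wy": 0, "wz": 0}
    - {"hand": 45, "tx": 0, "ty": 0, "tz": -18, "wx": 0, "wy": 0, "wz": 0}
    - {"hand": 45, "tx": 0, "ty": 0, "tz": -8, "wx": 0, "wy": 0, "wz": 0}
    - {"hand": 45, "tx": 0, "ty": 0, "tz": 0, "wx": 0, "wy": 0, "wz": 0}

```text
clock: 32.48
eef_pos: [624.2, -224.5, 67.5]
tcp_rot: [3.14, -0.001, 0.713]
contact_force: [-0.1, -0.5, -0.3]
opening: 0.634
grasp_force: 21.2
```

```bash
python3 - <<'E'
from h import *
D=grab("side"); u,v=map(int,proj(D,(624,-224,75)))
W=grab("wrist"); a=cv2.resize(D["im"][v-50:v+50,u-65:u+65],(400,300)); b=cv2.resize(W["im"],(400,300))
cv2.imwrite("pics/held.png",np.hstack([a,b])[:,:,::-1]); print(u,v)
E
```

```text
407 222
```

View pics/held.png

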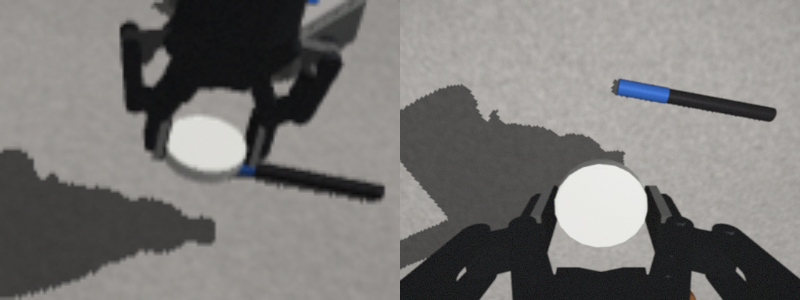

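The dish is held level between the pads, at (205,145) in the side crop and (600,205) in the wrist half. I'll carry it gently.

>>> arm_command:
  deltas:
    - {"hand": 45, "tx": 7, "ty": -10.5, "tz": 0, "wx": 0, "wy": 0, "wz": 0}
    - {"hand": 45, "tx": 14, "ty": -21.5, "tz": 0, "wx": 0, "wy": 0, "wz": 0}
    - {"hand": 45, "tx": 18, "ty": -27.5, "tz": 0, "wx": 0, "wy": 0, "wz": 0}
    - {"hand": 45, "tx": 18, "ty": -27.5, "tz": 0, "wx": 0, "wy": 0, "wz": 0}
    - {"hand": 45, "tx": 18, "ty": -27.5, "tz": 0, "wx": 0, "wy": 0, "wz": 0}
    - {"hand": 45, "tx": 18, "ty": -27.5, "tz": 0, "wx": 0, "wy": 0, "wz": 0}
    - {"hand": 45, "tx": 18, "ty": -27.5, "tz": 0, "wx": 0, "wy": 0, "wz": 0}
    - {"hand": 45, "tx": 18, "ty": -27.5, "tz": 0, "wx": 0, "wy": 0, "wz": 0}

```text
clock: 33.58
eef_pos: [591.2, 11.7, 66.3]
tcp_rot: [-3.141, 0.001, 0.714]
contact_force: [0.2, 0.1, -0.8]
opening: 0.633
grasp_force: 21.3
```

>>> arm_command:
  deltas:
    - {"hand": 45, "tx": 18, "ty": -27.5, "tz": 0, "wx": 0, "wy": 0, "wz": 0}
    - {"hand": 45, "tx": 16, "ty": -25, "tz": 0, "wx": 0, "wy": 0, "wz": 0}
    - {"hand": 45, "tx": 9, "ty": -14, "tz": 0, "wx": 0, "wy": 0, "wz": 0}
    - {"hand": 45, "tx": 3, "ty": -5, "tz": 0, "wx": 0, "wy": 0, "wz": 0}
    - {"hand": 45, "tx": 0, "ty": 0, "tz": 0, "wx": 0, "wy": 0, "wz": 0}
    - {"hand": 45, "tx": 0, "ty": 0, "tz": 0, "wx": 0, "wy": 0, "wz": 0}
    - {"hand": 45, "tx": 0, "ty": 0, "tz": 0, "wx": 0, "wy": 0, "wz": 0}

```text
clock: 34.45
eef_pos: [580.7, 92.5, 66.6]
tcp_rot: [3.142, 0.0, 0.712]
contact_force: [0.1, 0.4, 1.2]
opening: 0.631
grasp_force: 21.3
```

>>> arm_command:
  deltas:
    - {"hand": 45, "tx": 0.6, "ty": -0.9, "tz": 12, "wx": 0, "wy": 0, "wz": 0}
    - {"hand": 45, "tx": 0, "ty": 0, "tz": 16, "wx": 0, "wy": 0, "wz": 0}
    - {"hand": 45, "tx": 0, "ty": 0, "tz": 11, "wx": 0, "wy": 0, "wz": 0}
    - {"hand": 45, "tx": 0, "ty": 0, "tz": 5, "wx": 0, "wy": 0, "wz": 0}
    - {"hand": 45, "tx": 0, "ty": 0, "tz": 3, "wx": 0, "wy": 0, "wz": 0}
    - {"hand": 45, "tx": 0, "ty": 0, "tz": 0, "wx": 0, "wy": 0, "wz": 0}
    - {"hand": 45, "tx": 0, "ty": 0, "tz": 0, "wx": 0, "wy": 0, "wz": 0}

```text
clock: 35.33
eef_pos: [580.7, 94.4, 20.0]
tcp_rot: [3.141, -0.001, 0.713]
contact_force: [-0.3, -0.2, 0.3]
opening: 0.629
grasp_force: 21.3
```

>>> arm_command:
  deltas:
    - {"hand": 45, "tx": 0, "ty": 0, "tz": 1, "wx": 0, "wy": 0, "wz": 0}
    - {"hand": 45, "tx": 0, "ty": 0, "tz": 0.6, "wx": 0, "wy": 0, "wz": 0}
    - {"hand": 45, "tx": 0, "ty": 0, "tz": 0, "wx": 0, "wy": 0, "wz": 0}

```text
clock: 35.7
eef_pos: [580.4, 94.3, 18.0]
tcp_rot: [-3.142, 0.0, 0.713]
contact_force: [0.1, -0.1, -0.3]
opening: 0.635
grasp_force: 21.3
```

>>> arm_command:
  deltas:
    - {"hand": 45, "tx": 0, "ty": 0, "tz": 0.5, "wx": 0, "wy": 0, "wz": 0}
    - {"hand": 58, "tx": 0, "ty": 0, "tz": 0, "wx": 0, "wy": 0, "wz": 0}
    - {"hand": 72, "tx": 0, "ty": 0, "tz": 0, "wx": 0, "wy": 0, "wz": 0}
    - {"hand": 75, "tx": 0, "ty": 0, "tz": 0, "wx": 0, "wy": 0, "wz": 0}
    - {"hand": 75, "tx": 0, "ty": 0, "tz": -20, "wx": 0, "wy": 0, "wz": 0}
    - {"hand": 75, "tx": 0, "ty": 0, "tz": -45, "wx": 0, "wy": 0, "wz": 0}
    - {"hand": 75, "tx": -20, "ty": 0, "tz": -50, "wx": 0, "wy": 0, "wz": 0}
    - {"hand": 75, "tx": 0, "ty": 0, "tz": 0, "wx": 0, "wy": 0, "wz": 0}

```text
clock: 36.7
eef_pos: [567.3, 81.0, 137.6]
tcp_rot: [3.138, -0.006, 0.712]
contact_force: [1.2, -0.0, -0.6]
opening: 0.88
grasp_force: 0.0
```

```bash
python3 - <<'E'
from h import *
np.set_printoptions(precision=2,suppress=True)
g=grab("wrist"); S=grab("scene"); D=grab("side")
for c,a,b,l in blobs(white(g,205),800):
    e=cv2.minEnclosingCircle(mm(g,l,34)); print(c,a,np.array(e[0]),e[1])
print("dish tri-check plane 34")
a=S["im"][160:300,100:480]; b=D["im"][100:320,140:480]
cv2.imwrite("pics/final.png",np.vstack([cv2.resize(a,(700,258)),np.hstack([cv2.resize(b,(430,278)),cv2.resize(g["im"],(270,278))])])[:,:,::-1])
print(r.sense()["eef_pos"])
E
```

```text
[128.77  81.3 ] 10554 [560.66 222.82] 73.72836303710938
[287.57 170.45] 2376 [583.1   96.01] 39.4091682434082
[278.78 184.5 ] 4070 [580.65  95.62] 26.849609375
dish tri-check plane 34
[565.2   81.26 132.75]
```

View pics/final.png

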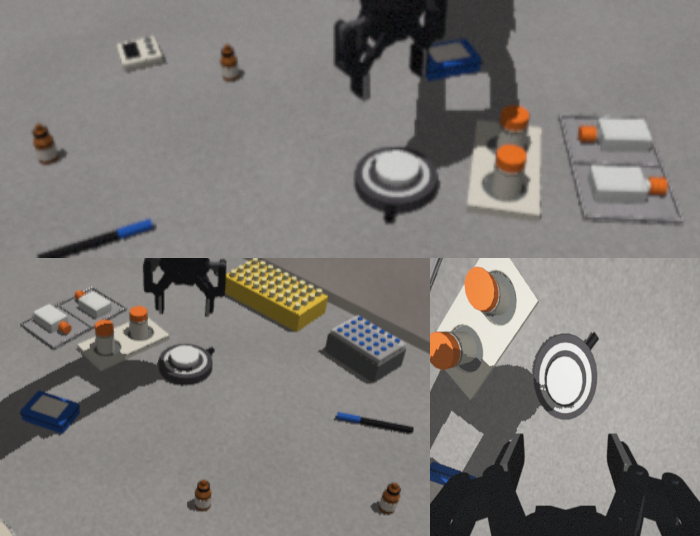

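Everything is in place: the dish sits within the ring, about 2 mm off centre, the jars and flasks are seated, and the ambers are standing. Handing in.

>>> arm_command:
  deltas:
    - {"hand": 75, "tx": 0, "ty": 0, "tz": -30, "wx": 0, "wy": 0, "wz": 0}
    - {"hand": 75, "tx": 0, "ty": 0, "tz": -20, "wx": 0, "wy": 0, "wz": 0}
    - {"hand": 75, "tx": 0, "ty": 0, "tz": 0, "wx": 0, "wy": 0, "wz": 0}
    - {"hand": 75, "tx": 0, "ty": 0, "tz": 0, "wx": 0, "wy": 0, "wz": 0}

```text
clock: 37.35
eef_pos: [564.5, 81.2, 180.9]
tcp_rot: [-3.14, 0.002, 0.713]
contact_force: [-0.9, 0.1, -0.5]
opening: 0.878
grasp_force: 0.0
```

```bash
python3 -c "
from rig import r
print(r.sign_off())"
```

```text
the job is handed in; nothing more can be done
None
```

I handed the job in at about 37 s: both flasks lie in their bays, both jars stand in their wells, the dish is on the stage within its ring, and the amber bottles weren't touched; no verdict came back.

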